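Lay out top halves for gluing

ROBOT

A 6-joint arm with a two-finger parallel gripper is mounted at the origin on the work surface. World frame = base frame: x ahead of the robot, y to its left, z up, the work surface at z = 0. Lengths are in mm, angles in rad, forces in N, time in s.
With the tool pointing down it reaches from about 200 to 875 mm from the base axis. Payload 3.4 kg.
Tool frame: the origin (TCP) lies at the very end of the fingers, on their centre line; the grasp point (between the pads) lies 19 mm behind it; z points along the fingers, y is the line along which they close (so a half turn about z gives the same grasp; the last joint's range is limited). The gripper opens to 94 mm and grips with 3 to 60 N. Pads are 16 mm wide; open, the fingers measure 119 mm over their backs; the gripper's body (75 mm by 177 mm) begins 78 mm behind the grasp point.
Start: joints at [0.989, 0.276, 1.505, -0, 1.361, -0.121], TCP at [255.705, 515.054, 205.493] pointing down, gripper open.
Joint ranges: [-2.89, 2.89], [-0.75, 2.08], [0.22, 2.7], [-1.18, 4.32], [0.11, 2.71], [-2.7, 2.7]. Speed limits (rad/s): [2.57, 2.57, 3.14, 3.14, 3.14, 3.14].

INTERFACE

Orientations are given as a rotation vector (axis times angle).
In Python, from rig import ctrl gives the robot as it stands.
- The arm moves only by the shell command python3 -m inch 'ROWS' [FORCE]. ROWS is JSON, a list of rows, each a list of 3 entries, a list of its own where there are three numbers: the shift along the world's x, y, z in cm, then the turn, a rotation vector about the world's x, y, z in rad, then the finger opening in cm, from 0 to 9.4. A call has 1 to 8 rows; each row is the pose to reach, as a shift and turn from the pose commanded when the call began; what a row does not reach only later rows make up. A row lasts 1/12 s, in which the tool goes at most 41.7 mm and 7.16 degrees, less where a joint would pass 70% of its speed; a pose out of reach is approached as far as the arm can. A call with a gripper value outside its range is refused whole. The fingers move at their own pace and stop on an object; FORCE is the grip in N (left out, the last holds). Time passes only in rows, so rows that repeat a pose let the fingers close. It gives the time, the measured TCP pose, the force, the opening and the grip force at its end, in the units of the state.
- ctrl.get_state(): the state, without advancing time (a new reading comes with each control period).
- ctrl.camera(name): name is "side" or "top" or "wrist"; returns the picture (420x560x3 uint8, red, green, blue); there is no depth.
- ctrl.get_calibration(name): a dict with "fx", "fy", "cx", "cy" (pixels), "R" (3x3) and "t" (3): a world point X has camera coordinates R X + t. Camera axes: x right, y down, z forward; pixel columns grow to the right and rows downward; lengths in mm; the calibration is good to about 2 mm. A picture is of the moment at which its call begins: read the wrist's pose just before it. get_calibration takes no time and is no camera call; for the wrist camera it gives the pose at the moment of the call.
- ctrl.sign_off(): hands the job in; it is judged then, once.
The state is a dict: "clock": time; "joint_pos": joint angles; "dq": joint speeds; "joint_efforts": joint torques, N m; "tcp_pos": TCP position; "orientation": TCP orientation; "contact_force": force on the tool from outside, world axes, zero at the start; "torque": the same for the moment, N m; "gripper_width": finger opening in mm; "finger_force": force on a finger pad.
Only numpy, scipy, OpenCV 4.12 (cv2) and the standard library are available. Lean on these libraries where they do the work, as an engineer would, in place of code of your own. Each camera call takes 0.05 s, during which the arm holds its last target. There are 200 camera calls.

TASK

Two or three maple halves lie groove down in the stock rack, boxed in so that only their tops can be reached: each has to be dragged back by pressing on it until it sticks out over the open front of the rack and can be gripped. Turn every half over and lay it groove up, flat on the white gluing board, the halves side by side, each pointing straight away from the stop batten with its end drawn back snug and square against the batten. Leave the mallet, calipers, punch and pink top where they are.

Things in the scene. Friction and masses are not known exactly. Their poses are not given: they have to be found in the camera images.
- rack: fixed plywood rack, 172 deep (x) by 246 mm wide (y); origin: centre of its underside, +x away from the robot. Deck top at z = 40 mm. Three lanes along x, 66 mm wide, centred at y = -78, 0, +78 mm, between dividers 12 mm thick and before a back wall (inner face x = +74 mm), all 24 mm above the deck, 4 mm above the halves. Waxed: halves slide easily (friction about 0.35).
- rack_front (a point): middle of the rack's open front edge (no wall there), at deck height: x = -86 mm, z = 40 mm of the rack. Axes as the rack. Each half starts with its front end 24 to 28 mm inside this edge; drawn out, it may overhang the edge by up to about 55 mm before it tips.
- glue_board: fixed white melamine board, 240 deep (x) by 360 mm wide (y), 18 mm thick; origin: centre of its underside, +x away from the robot. A wooden stop batten 20 mm wide, 12 mm above the board, runs along its near edge. Room for three halves, for example at y = -105, 0, +105 mm; slippery as the rack. Snug, a half's centre is at x = -35, z = +28 mm.
- batten_face (a point): middle of the batten's inner face at the height of the board's top: x = -100 mm, z = 18 mm of the board. Axes as the board; the halves' ends are drawn back (towards -x) against this face.
- half_a_center (a point): maple half-blank, flat block 130 (x) by 60 (y) by 20 mm (z), about 110 g; the point is its centre. +z points out of the brown rough-sawn back, -z out of the pale glue face, which has a dark groove 8 mm wide, 5 mm deep along its length. Starts groove down in a rack lane, long axis along the lane, 2 to 6 mm short of the back wall. May be absent (None).
- half_b_center (a point): maple half-blank, flat block 130 (x) by 60 (y) by 20 mm (z), about 110 g; the point is its centre. +z points out of the brown rough-sawn back, -z out of the pale glue face, which has a dark groove 8 mm wide, 5 mm deep along its length. Starts groove down in a rack lane, long axis along the lane, 2 to 6 mm short of the back wall. May be absent (None).
- half_c_center (a point): maple half-blank, flat block 130 (x) by 60 (y) by 20 mm (z), about 110 g; the point is its centre. +z points out of the brown rough-sawn back, -z out of the pale glue face, which has a dark groove 8 mm wide, 5 mm deep along its length. Starts groove down in a rack lane, long axis along the lane, 2 to 6 mm short of the back wall. May be absent (None).
- mallet_head (a point): bystander: cherry wood mallet lying on the bench beyond the work; middle of its head (62 x 115 x 61 mm, handle 230 mm along its -x).
- calipers_mid (a point): bystander: chromed calipers, 230 mm long, lying flat at the right of the bench; middle of the beam.
- punch_mid (a point): bystander: stubby steel center punch, 80 mm long, 11 mm thick, lying on the bench beyond the work; its middle.
- top_mid (a point): bystander: pink lacquered spinning top, 60 mm across, 98 mm tall, standing point down in a dark wooden ring at the right of the bench; the point 50 mm up its axis.
- clamp: bystander, fixed: steel bar clamp with a glued pair of maple halves in it, 460 mm long along x, 110 mm high, at the left of the bench; origin under its middle.
Not all that is in view belongs to the job. Leave any blue or orange look-alike of the part that bears half_a_center alone.

How it is judged:
By the outcome, as a careful person would: the job done as asked, in the order asked, and still so for the second after the job is handed in, with the robot touching nothing.
Of half_a, half_b, half_c only 2 to 3 are there at a start; the rules pass over those that are not, and their reading is None.
At some moment in a run one of half_a, half_b, half_c may be knocked a few centimetres aside while the robot is not near it.
Once in a run the grip may slacken for a moment while it holds something.
It also fails if it takes over 210 s, if anything falls off the work surface, if the arm or the gripper's body presses on something with over 40 N, if the wrist force passes 120 N, or if a joint passes its speed limit or range.

## Working session

There is one attempt and no reset: what is moved stays moved. The work goes in short steps, Python scripts to look and compute and a shell command to move; the robot and the scene stay as the last step left them, time stands still between calls to the robot, and variables do not carry over. Pictures are saved under pics/ and viewed, at most 14 in all, crops included, and the job is handed in when it is done.

```bash
ls; mkdir -p pics
cat > h.py <<'E'
from rig import ctrl
import numpy as np, cv2
def snap(n,f):
    c=ctrl.get_calibration(n); im=ctrl.camera(n)
    cv2.imwrite('pics/%s.png'%f, im[:,:,::-1]); return im,c
def ray(c,u,v,z):
    R=np.array(c['R']);t=np.array(c['t'])
    d=R.T@np.array([(u-c['cx'])/c['fx'],(v-c['cy'])/c['fy'],1]);o=-R.T@t
    return o+d*(z-o[2])/d[2]
def proj(c,X):
    p=np.array(c['R'])@np.array(X)+np.array(c['t']);return [c['fx']*p[0]/p[2]+c['cx'],c['fy']*p[1]/p[2]+c['cy']]
E
python3 - <<'E'
from h import *
np.set_printoptions(precision=2,suppress=True)
a,c=snap('top','t0');b,c2=snap('side','s0')
for k in(c,c2):print(k['fx'],np.array(k['R']),-np.array(k['R']).T@np.array(k['t']))
print(ctrl.get_state())
E
```

```text
pics
521.2354305183485 [[-0.01 -1.   -0.  ]
 [-1.    0.01 -0.09]
 [ 0.09  0.   -1.  ]] [ 417.54   35.14 1603.34]
401.47612376356085 [[ 0.8  -0.6  -0.02]
 [-0.36 -0.45 -0.82]
 [ 0.48  0.67 -0.57]] [ -36.75 -827.25  768.77]
{'clock': 0.1, 'joint_pos': array([ 0.99,  0.28,  1.51, -0.  ,  1.36, -0.12]), 'dq': array([-0., -0., -0., -0.,  0.,  0.]), 'joint_efforts': array([  0.  , -40.55, -23.78,   0.07,   0.03,  -0.  ]), 'tcp_pos': array([255.43, 514.59, 204.74]), 'orientation': array([-0.72, -3.06,  0.  ]), 'contact_force': array([-0.47, -0.16,  0.26]), 'torque': array([ 0.04, -0.07,  0.03]), 'finger_force': 0.0, 'gripper_width': 94.03327414757136}
```

View pics/t0.png

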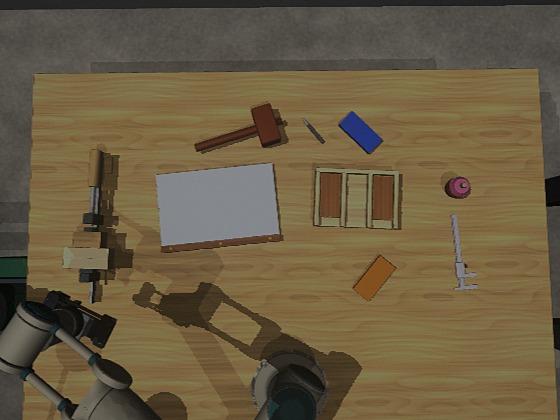

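View pics/s0.png

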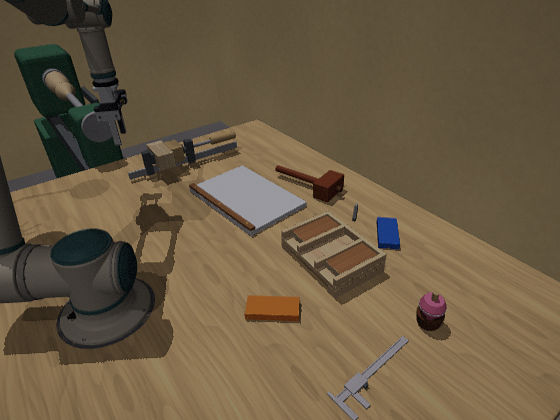

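The top view shows a white board (about 157–280, 165–248), a rack (315–402, 168–229) with brown halves in its left and right lanes, and an empty middle lane. The blue and orange blocks are decoys. Next I'll measure by mask.

```bash
cat >> h.py <<'E'
def rect(c,m,z,k=3):
    m=cv2.morphologyEx(m.astype(np.uint8),cv2.MORPH_OPEN,np.ones((k,k)))
    out=[]
    for q in cv2.findContours(m,cv2.RETR_EXTERNAL,cv2.CHAIN_APPROX_NONE)[0]:
        if cv2.contourArea(q)<150: continue
        P=np.array([ray(c,u,v,z)[:2] for u,v in q[:,0]],np.float32)
        r=cv2.minAreaRect(P); b=cv2.boxPoints(r)
        e=b[1]-b[0] if np.linalg.norm(b[1]-b[0])>np.linalg.norm(b[2]-b[1]) else b[2]-b[1]
        out.append((np.round(r[0],1),np.round(sorted(r[1]),1),round(np.degrees(np.arctan2(e[1],e[0]))%180,2),q[:,0].mean(0).round()))
    return out
E
python3 - <<'E'
from h import *
im=cv2.imread('pics/t0.png');c=ctrl.get_calibration('top')
h=cv2.cvtColor(im,cv2.COLOR_BGR2HSV)
for p in [(220,200),(328,195),(357,190),(383,195),(318,200),(358,226),(200,245)]: print(p,h[p[1],p[0]])
H,S,V=[h[:,:,i].astype(int) for i in range(3)]
roi=np.zeros(H.shape,bool);roi[150:260,140:300]=1
print('board');[print(x) for x in rect(c,roi&(S<45)&(V>90),18)]
roi[:]=0;roi[160:240,305:410]=1
print('halves');[print(x) for x in rect(c,roi&(H<13)&(S>120),60)]
print('battn')
roi[:]=0;roi[225:260,140:300]=1
[print(x) for x in rect(c,roi&(H<11)&(S>100),30)]
cv2.imwrite('pics/t0c.png',cv2.resize(im[150:265,145:415],None,fx=2.9,fy=2.9,interpolation=cv2.INTER_CUBIC))
E
```

```text
(220, 200) [109  14 143]
(328, 195) [ 13 154  96]
(357, 190) [ 32  77 133]
(383, 195) [ 13 163 103]
(318, 200) [ 25  87 126]
(358, 226) [ 32  72 141]
(200, 245) [ 13 142  90]
board
(array([555.4, 217.7]), array([218.7, 360.2]), np.float32(95.46), array([217., 204.]))
halves
battn
```

View pics/t0c.png

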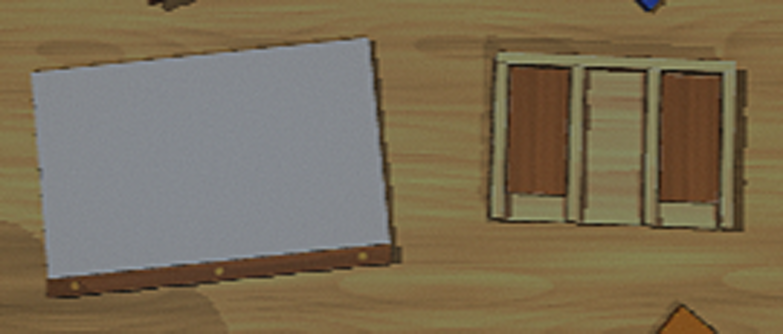

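Run:
```python
from h import *
im=cv2.imread('pics/t0.png');c=ctrl.get_calibration('top')
h=cv2.cvtColor(im,cv2.COLOR_BGR2HSV)
H,S,V=[h[:,:,i].astype(int) for i in range(3)]
roi=np.zeros(H.shape,bool);roi[160:240,305:410]=1
print('halves');[print(x) for x in rect(c,roi&(H<17)&(S>120),60)]
print('rack',[ray(c,145+u/2.9,150+v/2.9,z).round(1) for u,v,z in [(497,53,64),(738,62,64),(732,229,64),(489,219,64)]])
from scipy.spatial.transform import Rotation as Ro
s=ctrl.get_state();print(s['tcp_pos'],Ro.from_rotvec(s['orientation']).as_matrix().round(3))
```

```text
halves
(array([ 566.5, -279.6]), array([ 62.4, 129.5]), np.float32(178.39), array([382., 197.]))
(array([ 576.8, -123.6]), array([ 59.6, 128.8]), np.float32(178.9), array([330., 195.]))
rack [array([655.2, -84. ,  64. ]), array([ 643.7, -331.4,   64. ]), array([ 472.3, -320.3,   64. ]), array([484.6, -73.3,  64. ])]
[255.42510829 514.59168759 204.73648805] [[-0.896  0.445 -0.001]
 [ 0.445  0.896 -0.001]
 [ 0.    -0.002 -1.   ]]
```

```bash
python3 -m inch '[[[34.1,-63.9,0],[0,0,0.408],0],[[34.1,-63.9,0],[0,0,0.408],0],[[34.1,-63.9,0],[0,0,0.408],0],[[34.1,-63.9,0],[0,0,0.408],0],[[34.1,-63.9,0],[0,0,0.408],0],[[34.1,-63.9,0],[0,0,0.408],0],[[34.1,-63.9,0],[0,0,0.408],0],[[34.1,-63.9,0],[0,0,0.408],0]]' 30
```

```text
clock: 0.77
tcp_pos: [409.2, 226.4, 205.3]
orientation: [-0.082, -3.14, -0.0]
contact_force: [1.2, 0.2, 0.6]
gripper_width: 44.1
finger_force: 0.0
```

```bash
python3 -m inch '[[[18.8,-35.1,0],[0,0,0],0],[[18.8,-35.1,0],[0,0,0],0],[[18.8,-35.1,0],[0,0,0],0],[[18.8,-35.1,0],[0,0,0],0],[[18.8,-35.1,0],[0,0,0],0],[[18.8,-35.1,0],[0,0,0],0],[[18.8,-35.1,0],[0,0,0],0],[[18.8,-35.1,0],[0,0,0],0]]'
python3 - <<'E'
from h import *
im,c=snap('wrist','w0'); s=ctrl.get_state(); print(s['tcp_pos'],s['contact_force']); print(proj(c,s['tcp_pos']),proj(c,[576.8,-123.6,60]),proj(c,[479,-196,40]))
E
```

```text
clock: 1.43
tcp_pos: [566.6, -67.6, 205.2]
orientation: [-0.084, -3.14, -0.001]
contact_force: [0.9, 0.1, -0.3]
gripper_width: 0.8
finger_force: 0.0
[571.39727266 -75.44916667 204.623188  ] [ 3.66712296 -5.27187328  1.20467396]
[np.float64(267.25627550149534), np.float64(259.75427907602284)] [np.float64(226.39823964439148), np.float64(211.65826880272124)] [np.float64(150.05704556673973), np.float64(118.1088499956156)]
```

View pics/w0.png

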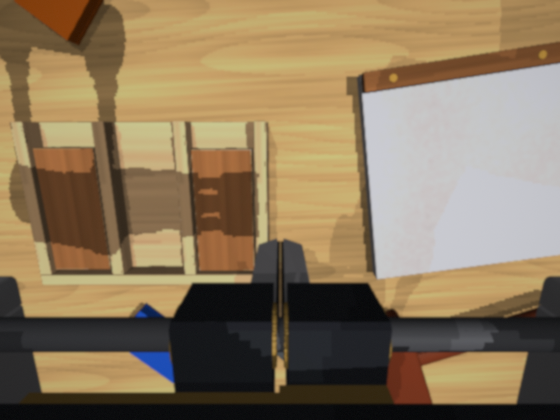

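```bash
python3 -m inch '[[[2.4,-4.8,0],[0,0,0],0],[[2.4,-4.8,0],[0,0,0],0],[[2.4,-4.8,-4],[0,0,0],0],[[2.4,-4.8,-8],[0,0,0],0],[[2.4,-4.8,-12],[0,0,0],0],[[2.4,-4.8,-12.5],[0,0,0],0],[[2.4,-4.8,-12.5],[0,0,0],0],[[2.4,-4.8,-12.5],[0,0,0],0]]'
python3 - <<'E'
from h import *
s=ctrl.get_state(); print(s['tcp_pos'],s['contact_force'])
E
```

```text
clock: 2.15
tcp_pos: [591.3, -113.5, 81.7]
orientation: [0.082, 3.139, -0.0]
contact_force: [-0.6, -0.2, 0.0]
gripper_width: 0.3
finger_force: 0.0
[ 591.2994389  -113.48619716   81.72497393] [-0.59986864 -0.21780827  0.0411379 ]
```

```bash
python3 -m inch '[[[0.6,-1.15,-1.6],[0,0,0],0],[[0.6,-1.15,-1.6],[0,0,0],0],[[0.6,-1.15,-2.0],[0,0,0],0],[[0.6,-1.15,-2.2],[0,0,0],0],[[0.6,-1.15,-2.2],[0,0,0],0]]'
```

```text
clock: 2.57
tcp_pos: [597.3, -125.0, 60.3]
orientation: [0.083, 3.138, -0.001]
contact_force: [0.9, -0.7, 3.0]
gripper_width: 0.1
finger_force: 1.6
```

```bash
python3 -m inch '[[[0,0,-0.15],[0,0,0],0],[[0,0,-0.15],[0,0,0],0],[[-0.5,0.03,-0.2],[0,0,0],0],[[-1.0,0.05,-0.2],[0,0,0],0],[[-1.0,0.05,-0.2],[0,0,0],0]]'
```

```text
clock: 2.98
tcp_pos: [590.0, -125.2, 60.2]
orientation: [0.083, 3.131, -0.003]
contact_force: [2.2, 0.6, 9.2]
gripper_width: 0.7
finger_force: 4.6
```

```bash
python3 -m inch '[[[-1,0.05,0],[0,0,0],0],[[-2,0.1,0],[0,0,0],0],[[-3,0.15,0],[0,0,0],0],[[-4,0.2,0],[0,0,0],0],[[-4,0.2,0],[0,0,0],0]]'
python3 - <<'E'
from h import *
im,c=snap('wrist','w1'); print(proj(c,[528,-121,60]))
E
```

```text
clock: 3.4
tcp_pos: [548.8, -123.3, 60.2]
orientation: [0.083, 3.132, -0.004]
contact_force: [0.2, 0.2, 11.1]
gripper_width: 0.4
finger_force: 5.6
[np.float64(282.1172374348799), np.float64(217.8990749393441)]
```

View pics/w1.png

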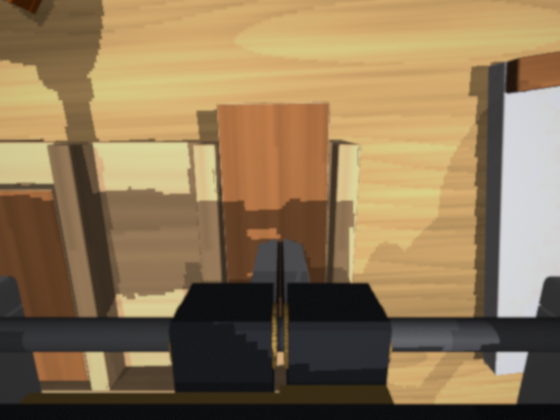

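```bash
python3 -m inch '[[[-1,0.05,0],[0,0,0],0],[[-2,0.1,0],[0,0,0],0],[[-2.6,0.13,0],[0,0,0],0],[[-2.6,0.13,0],[0,0,0],0],[[-2.6,0.13,0.5],[0,0,0],0],[[-2.6,0.13,4],[0,0,0],0],[[-2.6,0.13,4],[0,0,0],9.0],[[-2.6,0.13,4],[0,0,0],9.0]]'
python3 - <<'E'
from h import *
im,c=snap('wrist','w2'); h=cv2.cvtColor(im,cv2.COLOR_RGB2HSV).astype(int)
m=(h[:,:,0]<17)&(h[:,:,1]>120); m[:,:200]=0;m[:, 345:]=0; m[240:]=0;m[:60]=0
q=max(cv2.findContours(m.astype(np.uint8),0,1)[0],key=cv2.contourArea); x,y,w,hh=cv2.boundingRect(q); print(x,y,w,hh)
print(ray(c,x,y+2,60),ray(c,x+w,y+2,60), ctrl.get_state()['tcp_pos'])
E
```

```text
clock: 4.12
tcp_pos: [521.7, -121.5, 98.6]
orientation: [0.082, 3.136, -0.002]
contact_force: [0.5, -0.2, -0.6]
gripper_width: 10.6
finger_force: 0.0
226 111 93 129
[ 439.79944951 -152.04596378   60.        ] [442.93498535 -92.25120224  60.        ] [ 520.5312521  -121.11912388   97.26576227]
```

```bash
python3 -m inch '[[[-4,-0.1,0],[0,0,0],9.0],[[-6.8,-0.15,0],[0,0,0],9.0],[[-6.8,-0.15,0],[0,0,0],9.0],[[-6.8,-0.15,0],[0,0,0],9.0],[[-6.8,-0.15,0],[0,0,0],9.0],[[-6.8,-0.15,-2],[0,0,0],9.0],[[-6.8,-0.15,-4],[0,0,0],9.0],[[-6.8,-0.15,-5.5],[0,0,0],9.0]]'
```

```text
clock: 4.83
tcp_pos: [452.9, -122.8, 40.4]
orientation: [-0.082, -3.14, -0.0]
contact_force: [-1.5, 0.2, -0.0]
gripper_width: 67.4
finger_force: 0.5
```

```bash
python3 -m inch '[[[0,0,0],[0,0,0],5],[[0,0,0],[0,0,0],5],[[0,0,0],[0,0,0],5],[[0,0,0],[0,0,0],5],[[0,0,0],[0,0,0],5]]' 40;  python3 -m inch '[[[-1,0.05,1],[0,0,0],5],[[-4,0.2,3],[0,0,0],5],[[-4,0.2,6],[0,0,0],5],[[-4,0.2,9],[0,0,0],5],[[-4,0.2,9],[0,0,0],5]]'
python3 - <<'E'
from h import *
snap('side','s1')
E
```

```text
clock: 5.25
tcp_pos: [453.3, -123.2, 42.4]
orientation: [0.082, 3.139, -0.001]
contact_force: [-1.4, -0.4, 1.3]
gripper_width: 50.2
finger_force: 1.3
clock: 5.67
tcp_pos: [416.1, -122.7, 137.3]
orientation: [0.083, 3.129, -0.008]
contact_force: [0.7, -0.8, 0.7]
gripper_width: 49.7
finger_force: 0.0
```

View pics/s1.png

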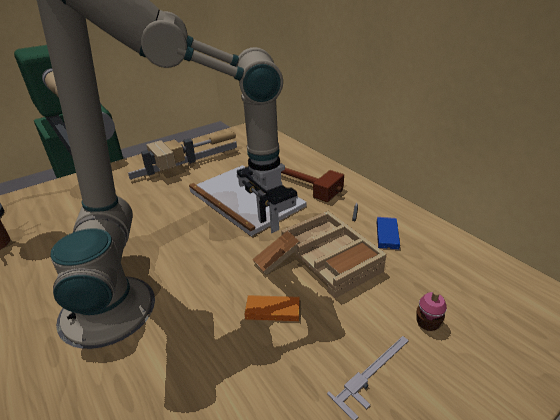

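The side view shows that the fingers tipped the half because they were still opening. Its front end is now on the bench (about 262,268) and its back end leans on the rack front (about 297,238). I'll take a closer look from above.

```bash
python3 -m inch '[[[0,0,4],[0,0,0],9],[[3,0,8],[0,0,0],9],[[7,0,10],[0,0,0],9],[[11,0,10],[0,0,0],9],[[14,0,10],[0,0,0],9],[[14,0,10],[0,0,0],9],[[14,0,10],[0,0,0],9],[[14,0,10],[0,0,0],9]]'
python3 - <<'E'
from h import *
im,c=snap('wrist','w3'); print(ctrl.get_state()['tcp_pos'])
E
```

```text
clock: 6.38
tcp_pos: [551.3, -120.4, 230.1]
orientation: [-0.082, -3.137, -0.001]
contact_force: [-0.7, 0.5, -0.6]
gripper_width: 90.0
finger_force: 0.0
[ 550.89759831 -120.47000985  230.53248179]
```

View pics/w3.png

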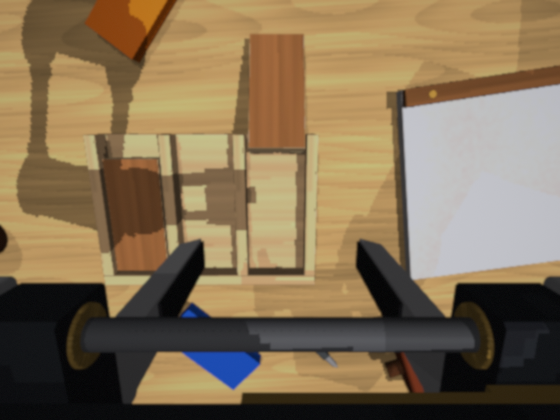

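Run:
```python
from h import *
c=ctrl.get_calibration('wrist')
for u,v,z in [(248,150,60.6),(305,151,60.6),(250,34,19),(304,34,19),(104,136,64),(316,135,64),(403,105,18),(406,92,30),(560,82,18),(560,66,30)]: print(u,v,ray(c,u,v,z).round(1))
print(-np.array(c['R']).T@np.array(c['t']))
```

```text
248 150 [ 500.6 -151.7   60.6]
305 151 [504.9 -91.1  60.6]
250 34 [ 378.4 -144.    19. ]
304 34 [381.5 -84.9  19. ]
104 136 [ 478.2 -300.1   64. ]
316 135 [488.8 -79.4  64. ]
403 105 [461.5  26.9  18. ]
406 92 [448.4  25.2  30. ]
560 82 [445.9 204.2  18. ]
560 66 [430.4 191.7  30. ]
[ 480.22791542 -117.0151623   409.33403562]
```

```bash
python3 -m inch '[[[-4,0.1,0],[0,0,0],9.2],[[-8,0.25,-2],[0,0,0],9.2],[[-12,0.4,-5],[0,0,0],9.2],[[-15.2,0.5,-8],[0,0,0],9.2],[[-15.2,0.5,-11],[0,0,0],9.2],[[-15.2,0.5,-14],[0,0,0],9.2],[[-15.2,0.5,-15],[0,0,0],9.2],[[-15.2,0.5,-15],[0,0,0],9.2]]'
python3 - <<'E'
from h import *
im,c=snap('wrist','w4'); s=ctrl.get_state();print(s['tcp_pos'],s['gripper_width'])
h=cv2.cvtColor(im,cv2.COLOR_RGB2HSV).astype(int)
m=(h[:,:,0]<17)&(h[:,:,1]>120); m=m.astype(np.uint8)
for q in cv2.findContours(cv2.morphologyEx(m,2,np.ones((5,5))),0,1)[0]:
  if cv2.contourArea(q)>2000: print(cv2.boundingRect(q))
print([np.round(proj(c,p)) for p in ([378.4,-144,19],[381.5,-84.9,19],[500.6,-151.7,60.6],[504.9,-91.1,60.6])])
E
```

```text
clock: 7.1
tcp_pos: [396.2, -114.3, 79.4]
orientation: [-0.084, -3.135, -0.004]
contact_force: [1.2, -0.7, -0.1]
gripper_width: 92.0
finger_force: 0.0
[ 398.11694805 -115.14052155   80.91537902] 91.87406226364489
(237, 352, 84, 31)
(237, 201, 82, 117)
(0, 39, 167, 197)
[array([240., 203.]), array([317., 203.]), array([236., 379.]), array([320., 381.])]
```

```bash
python3 -m inch '[[[0.1,0,-3.5],[0,0,0],9.2],[[0.1,0,-6],[0,0,0],9.2],[[0.1,0,-7.4],[0,0,0],9.2],[[0.1,0,-7.4],[0,0,0],9.2],[[0.1,0,-7.4],[0,0,0],5.5],[[0.1,0,-7.4],[0,0,0],5.5],[[0.1,0,-7.4],[0,0,0],5.5],[[0.1,0,-7.4],[0,0,0],5.5]]' 40; python3 -m inch '[[[0,0,0],[0,0,0],5.5],[[0,0,0],[0,0,0],5.5],[[0,0,0],[0,0,0],5.5]]'
```

```text
clock: 7.82
tcp_pos: [402.5, -116.3, 8.8]
orientation: [0.083, 3.138, -0.002]
contact_force: [-1.0, -0.5, -0.0]
gripper_width: 68.5
finger_force: 0.0
clock: 8.07
tcp_pos: [402.0, -116.1, 8.2]
orientation: [0.083, 3.139, -0.001]
contact_force: [-0.5, -0.2, 6.4]
gripper_width: 59.5
finger_force: 40.0
```

```bash
python3 -m inch '[[[-0.5,0,2],[0,0,0],5.5],[[-1,0,5],[0,0,0],5.5],[[-1,0,8],[0,0,0],5.5],[[-1,2,12],[0,0,0],5.5],[[0,5,15],[0,0,0.05],5.5],[[1,9,17],[0,0,0.1],5.5],[[2,13,18],[0,0,0.148],5.5],[[3,17,18],[0,0,0.148],5.5]]'; python3 -m inch '[[[2,4,0],[0,0,0],5.5],[[2,8,0],[0,0,0],5.5],[[2,8,0],[0,0,0],5.5]]'
```

```text
clock: 8.73
tcp_pos: [430.8, 47.2, 189.7]
orientation: [-0.149, 3.133, -0.001]
contact_force: [1.3, -0.4, -1.3]
gripper_width: 59.7
finger_force: 40.0
clock: 8.98
tcp_pos: [449.3, 133.0, 186.8]
orientation: [0.16, -3.137, -0.008]
contact_force: [-0.6, -1.5, -0.8]
gripper_width: 59.7
finger_force: 40.0
```

Run:
```python
from h import *
im,c=snap('side','s2')
cv2.imwrite('pics/s2c.png',cv2.resize(im[60:300,120:400,::-1],None,fx=2,fy=2))
```

```text
(no output)
```

View pics/s2c.png

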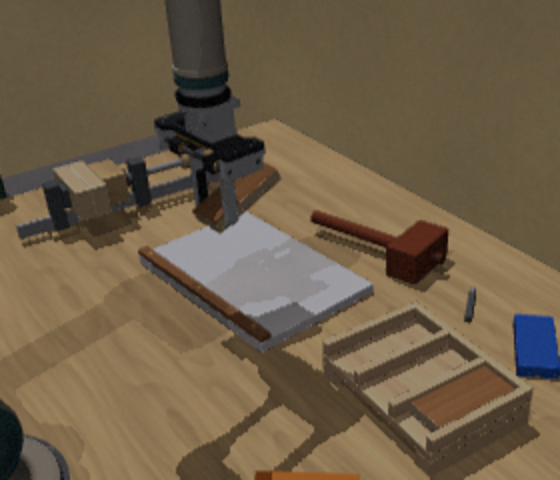

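```bash
python3 -m inch '[[[2,0.5,0],[-0.012,0.124,0],5.5],[[4,0.5,0],[-0.024,0.248,0],5.5],[[5,0.5,-1],[-0.036,0.37,0],5.5],[[5,0.5,-2],[-0.047,0.49,0],5.5],[[5,0.5,-2],[-0.057,0.6,0],5.5],[[5,0.5,-2],[-0.057,0.6,0],5.5],[[5,0.5,-2],[-0.057,0.6,0],5.5]]';  python3 -m inch '[[[0,0,0],[0,0,0],5.5],[[0,0,0],[0,0,0],5.5],[[0,0,0],[0,0,0],5.5],[[0,0,0],[0,0,0],5.5]]' 4
python3 - <<'E'
from h import *
im,c=snap('side','s3')
cv2.imwrite('pics/s3c.png',cv2.resize(im[60:300,120:400,::-1],None,fx=2,fy=2))
print(c['R'])
E
```

```text
clock: 9.62
tcp_pos: [499.6, 129.7, 164.3]
orientation: [0.118, -2.533, 0.037]
contact_force: [-1.3, 0.7, -0.5]
gripper_width: 59.8
finger_force: 40.0
clock: 9.95
tcp_pos: [498.6, 131.0, 169.5]
orientation: [0.121, -2.541, 0.037]
contact_force: [-0.4, -0.5, -1.1]
gripper_width: 59.9
finger_force: 4.0
[[ 0.80284205 -0.59572369 -0.02362048]
 [-0.35577193 -0.44692084 -0.82078505]
 [ 0.47840461  0.66736426 -0.57074861]]
```

View pics/s3c.png

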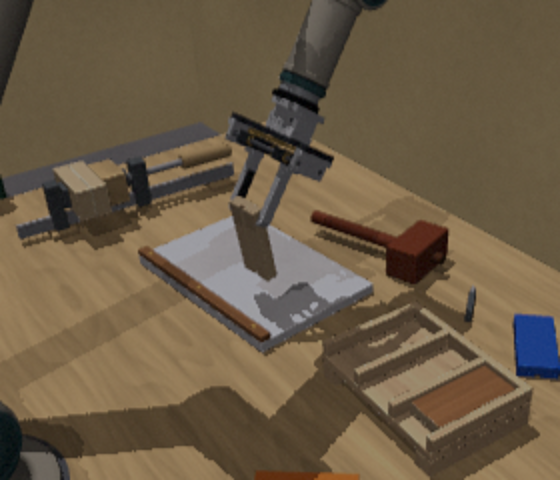

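```bash
python3 -m inch '[[[0,0,0],[0,0,0],5.5],[[0,0,0],[0,0,0],5.5],[[0,0,0],[0,0,0],5.5],[[0,0,0],[0,0,0],5.5],[[0,0,0],[0,0,0],5.5],[[0,0,0],[0,0,0],5.5]]' 3;  python3 -m inch '[[[0,0,0],[-0.01,0.12,0],5.5],[[0,0,0],[-0.02,0.24,0],5.5],[[0,0,0],[-0.03,0.36,0],5.5],[[0,0,0],[-0.03,0.36,0],5.5]]' 20
python3 - <<'E'
from h import *
from scipy.spatial.transform import Rotation as Ro
s=ctrl.get_state();R=Ro.from_rotvec(s['orientation']).as_matrix()
print(s['tcp_pos'],R.round(2),s['gripper_width'])
im,c=snap('side','s4')
cv2.imwrite('pics/s4c.png',cv2.resize(im[120:240,190:310,::-1],None,fx=4.5,fy=4.5))
print(proj(c,s['tcp_pos']))
E
```

```text
clock: 10.5
tcp_pos: [499.3, 131.0, 167.1]
orientation: [0.121, -2.536, 0.037]
contact_force: [0.1, 0.8, 0.3]
gripper_width: 55.0
finger_force: 0.0
clock: 10.83
tcp_pos: [500.2, 130.7, 158.7]
orientation: [0.104, -2.162, 0.049]
contact_force: [-0.8, 0.6, -2.1]
gripper_width: 54.9
finger_force: 0.0
[500.18366187 130.73158078 158.65876872] [[-0.56 -0.09 -0.83]
 [-0.06  1.   -0.07]
 [ 0.83  0.   -0.56]] 54.92196787599705
[np.float64(243.14240637262728), np.float64(172.54602030317852)]
```

View pics/s4c.png

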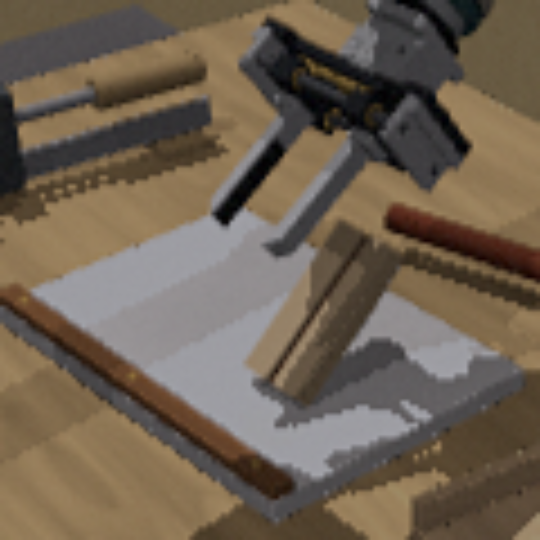

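The half slipped out, and this catches it mid-fall: it stands on the board with the groove toward the robot (crop 250–400, 225–400), toppling backward to groove up. I'll back away and look at where it lands.

```bash
python3 -m inch '[[[0,0,3],[0.01,-0.12,0],9],[[0,0,6],[0.02,-0.24,0],9],[[0,-1,8],[0.03,-0.36,0],9],[[0,-3,10],[0.04,-0.48,0],9],[[0,-6,10],[0.06,-0.6,0],9],[[0,-10,10],[0.07,-0.72,0],9],[[0,-14,10],[0.08,-0.84,0],9],[[0,-18,10],[0.09,-0.96,0],9]]'; python3 -m inch '[[[5,-5,0],[0,0,0],9],[[5,-10,0],[0,0,0],9],[[5,-12,0],[0,0,0],9],[[5,-12,0],[0,0,0],9]]'
python3 - <<'E'
from h import *
im,c=snap('top','t1')
cv2.imwrite('pics/t1c.png',cv2.resize(im[130:280,140:420,::-1],None,fx=2.8,fy=2.8))
E
```

```text
clock: 11.55
tcp_pos: [498.6, -50.0, 271.6]
orientation: [-0.156, 3.122, -0.004]
contact_force: [0.1, -1.3, 1.0]
gripper_width: 90.0
finger_force: 0.0
clock: 11.88
tcp_pos: [548.7, -174.3, 270.4]
orientation: [-0.147, 3.131, -0.008]
contact_force: [-0.0, 0.2, 0.7]
gripper_width: 89.8
finger_force: 0.0
```

View pics/t1c.png

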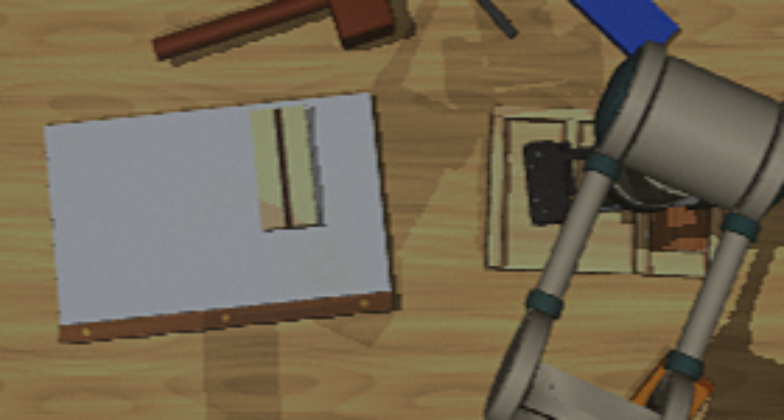

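Half 1 lies groove up on the board (crop 250–325, 105–230), 60 mm or so off the batten and nearly square. Now for half 2 in the right lane.

```bash
python3 -m inch '[[[2,-4,0],[0,0,-0.1],0],[[3.8,-8,0],[0,0,-0.148],0],[[3.8,-10.6,-3],[0,0,-0.148],0],[[3.8,-10.6,-6],[0,0,-0.148],0],[[3.8,-10.6,-7],[0,0,-0.148],0],[[3.8,-10.6,-7],[0,0,-0.148],0],[[3.8,-10.6,-7],[0,0,-0.148],0],[[3.8,-10.6,-7],[0,0,-0.148],0]]' 30
python3 - <<'E'
from h import *
im,c=snap('wrist','w5'); h=cv2.cvtColor(im,cv2.COLOR_RGB2HSV).astype(int)
m=(h[:,:,0]<17)&(h[:,:,1]>120); m[:,:190]=0;m[:, 370:]=0; m[270:]=0
for q in cv2.findContours(cv2.morphologyEx(m.astype(np.uint8),2,np.ones((5,5))),0,1)[0]:
  if cv2.contourArea(q)>800: print(cv2.boundingRect(q),cv2.minAreaRect(q))
s=ctrl.get_state();print(s['tcp_pos'],s['orientation'],s['gripper_width'])
print([np.round(proj(c,p)) for p in ([566.5,-279.6,60],[503,-246,60],[500,-306,60])])
E
```

```text
clock: 12.6
tcp_pos: [588.2, -273.8, 200.1]
orientation: [0.076, 3.136, 0.0]
contact_force: [-0.1, 0.0, 1.8]
gripper_width: 40.0
finger_force: 0.0
(238, 113, 64, 130) ((269.5, 177.5), (129.0, 63.0), 90.0)
[ 588.3878609  -274.13483012  200.16297597] [ 7.65687554e-02  3.13603720e+00 -1.07294765e-04] 36.19987008226776
[array([273., 179.]), array([305., 110.]), array([241., 110.])]
```

```bash
python3 -m inch '[[[-0.2,-0.8,-3],[0,0,0],0],[[-0.2,-0.8,-6],[0,0,0],0],[[-0.2,-0.8,-9],[0,0,0],0],[[-0.2,-0.8,-12],[0,0,0],0],[[-0.2,-0.8,-12.5],[0,0,0],0],[[-0.2,-0.8,-12.5],[0,0,0],0]]';python3 -m inch '[[[0,0,-1],[0,0,0],0],[[0,0,-1.3],[0,0,0],0],[[0,0,-1.5],[0,0,0],0],[[0,0,-1.5],[0,0,0],0]]'
```

```text
clock: 13.15
tcp_pos: [584.8, -282.0, 71.6]
orientation: [-0.078, -3.139, -0.005]
contact_force: [1.0, -0.6, 0.2]
gripper_width: 0.4
finger_force: 0.0
clock: 13.48
tcp_pos: [586.6, -283.5, 60.3]
orientation: [0.079, 3.137, 0.0]
contact_force: [-0.8, 1.1, 7.0]
gripper_width: 0.2
finger_force: 3.3
```

```bash
python3 -m inch '[[[0,0,-0.15],[0,0,0],0],[[-1,0.05,-0.15],[0,0,0],0],[[-2,0.1,-0.15],[0,0,0],0],[[-3,0.15,-0.15],[0,0,0],0],[[-4,0.2,-0.15],[0,0,0],0],[[-5,0.25,-0.15],[0,0,0],0],[[-6,0.3,-0.15],[0,0,0],0],[[-6.7,0.35,-0.15],[0,0,0],0]]'; python3 -m inch '[[[0,0,0],[0,0,0],0],[[0,0,0.5],[0,0,0],0],[[0,0,4],[0,0,0],0],[[-2,0,8],[0,0,0],9.2],[[-2,0,8],[0,0,0],9.2],[[-2,0,8],[0,0,0],9.2],[[-2,0,8],[0,0,0],9.2],[[-2,0,8],[0,0,0],9.2]]'
python3 - <<'E'
from h import *
im,c=snap('wrist','w6'); h=cv2.cvtColor(im,cv2.COLOR_RGB2HSV).astype(int)
m=(h[:,:,0]<17)&(h[:,:,1]>120); m[:,:190]=0;m[:, 370:]=0; m[300:]=0
for q in cv2.findContours(cv2.morphologyEx(m.astype(np.uint8),2,np.ones((5,5))),0,1)[0]:
  if cv2.contourArea(q)>800:
    x,y,w,hh=cv2.boundingRect(q);print(x,y,w,hh,ray(c,x,y+1,60).round(1),ray(c,x+w,y+1,60).round(1))
s=ctrl.get_state();print(s['tcp_pos'],s['orientation'],s['gripper_width'])
E
```

```text
clock: 14.15
tcp_pos: [522.8, -282.2, 60.3]
orientation: [0.08, 3.128, -0.007]
contact_force: [3.8, -0.2, 8.2]
gripper_width: 0.6
finger_force: 4.3
clock: 14.82
tcp_pos: [498.0, -279.0, 134.8]
orientation: [-0.079, -3.14, -0.005]
contact_force: [-0.4, -0.3, -0.4]
gripper_width: 30.2
finger_force: 0.0
239 144 77 151 [ 438.2 -307.4   60. ] [ 441.2 -248.1   60. ]
[ 497.88032421 -278.93130474  134.34123014] [-0.07892805 -3.1391216  -0.00543228] 34.47432144756066
```

```bash
python3 -m inch '[[[-4.6,0.05,0],[0,0,0],9.2],[[-4.6,0.05,-2],[0,0,0],9.2],[[-4.6,0.05,-3],[0,0,0],9.2],[[-4.6,0.05,-3],[0,0,0],9.2],[[-4.6,0.05,-3],[0,0,0],9.2],[[-4.6,0.05,-3],[0,0,0],9.2],[[-4.6,0.05,-3],[0,0,0],9.2],[[-4.6,0.05,-3],[0,0,0],9.2]]'
```

```text
clock: 15.53
tcp_pos: [453.3, -279.4, 106.0]
orientation: [0.078, 3.139, 0.002]
contact_force: [-0.8, 0.2, -0.0]
gripper_width: 87.4
finger_force: 0.0
```

```bash
python3 -m inch '[[[-0.1,0,-3],[0,0,0],9.2],[[-0.1,0,-5.5],[0,0,0],9.2],[[-0.1,0,-6.6],[0,0,0],9.2],[[-0.1,0,-6.6],[0,0,0],9.2]]' ; python3 -m inch '[[[0,0,0],[0,0,0],5.5],[[0,0,0],[0,0,0],5.5],[[0,0,0],[0,0,0],5.5],[[0,0,0],[0,0,0],5.5],[[0,0,0],[0,0,0],5.5],[[0,0,0],[0,0,0],5.5],[[0,0,0],[0,0,0],5.5]]' 40
```

```text
clock: 15.87
tcp_pos: [450.0, -277.7, 37.4]
orientation: [-0.079, -3.137, -0.008]
contact_force: [-0.3, 0.4, 1.2]
gripper_width: 92.0
finger_force: 0.0
clock: 16.45
tcp_pos: [451.7, -279.3, 40.4]
orientation: [0.079, 3.139, 0.002]
contact_force: [-0.5, -0.5, 3.8]
gripper_width: 59.6
finger_force: 40.0
```

```bash
python3 -m inch '[[[-0.5,0,2],[0,0,0],5.5],[[-1,0,5],[0,0,0],5.5],[[-1,0,9],[0,0,0],5.5],[[-1,3,12],[0,0,0.03],5.5],[[-0.5,7,13],[0,0,0.07],5.5],[[0,11,14],[0,0,0.11],5.5],[[0,15,14],[0,0,0.148],5.5],[[0,19,14],[0,0,0.148],5.5]]'; python3 -m inch '[[[0.5,4,0],[0,0,0],5.5],[[1,8,0],[0,0,0],5.5],[[2,12,0],[0,0,0],5.5],[[3,16,0],[0,0,0],5.5],[[4,20,0],[0,0,0],5.5],[[5,24,0],[0,0,0],5.5],[[6,28,0],[0,0,0],5.5],[[6,32,0],[0,0,0],5.5]]'; python3 -m inch '[[[0.2,3,0],[0,0,0],5.5],[[0.2,5,0],[0,0,0],5.5],[[0.2,5,0],[0,0,0],5.5]]'
```

```text
clock: 17.12
tcp_pos: [451.4, -87.5, 180.3]
orientation: [-0.154, 3.136, 0.002]
contact_force: [1.2, -0.2, -1.2]
gripper_width: 59.7
finger_force: 40.0
clock: 17.78
tcp_pos: [512.6, 233.1, 179.2]
orientation: [-0.153, 3.137, 0.003]
contact_force: [0.9, -0.3, -0.7]
gripper_width: 59.6
finger_force: 40.0
clock: 18.03
tcp_pos: [512.8, 285.1, 178.8]
orientation: [0.16, -3.137, -0.006]
contact_force: [-0.6, -0.6, -1.1]
gripper_width: 59.7
finger_force: 40.0
```

```bash
python3 -m inch '[[[0,0,0],[-0.012,0.124,0],5.5],[[0,0,0],[-0.024,0.248,0],5.5],[[0,0,-1],[-0.036,0.37,0],5.5],[[0,0,-1],[-0.047,0.49,0],5.5],[[0,0,-1],[-0.057,0.6,0],5.5],[[0,0,-1],[-0.057,0.6,0],5.5],[[0,0,-1],[-0.057,0.6,0],5.5]]';  python3 -m inch '[[[0,0,0],[0,0,0],5.5],[[0,0,0],[0,0,0],5.5],[[0,0,0],[0,0,0],5.5],[[0,0,0],[0,0,0],5.5]]' 5; python3 -m inch '[[[0,0,0],[-0.01,0.12,0],5.5],[[0,0,0],[-0.02,0.24,0],5.5],[[0,0,0],[-0.03,0.36,0],5.5],[[0,0,0],[-0.03,0.36,0],5.5]]' 20
python3 - <<'E'
from h import *
s=ctrl.get_state()
im,c=snap('side','s5')
print(s['tcp_pos'],proj(c,s['tcp_pos']))
cv2.imwrite('pics/s5c.png',cv2.resize(im[110:260,160:310,::-1],None,fx=4,fy=4))
E
```

```text
clock: 18.62
tcp_pos: [514.0, 279.8, 166.4]
orientation: [0.12, -2.534, 0.035]
contact_force: [-0.1, -0.3, -0.2]
gripper_width: 59.7
finger_force: 40.0
clock: 18.95
tcp_pos: [512.6, 281.2, 172.0]
orientation: [0.125, -2.541, 0.033]
contact_force: [-0.7, -0.6, -1.1]
gripper_width: 60.2
finger_force: 5.0
clock: 19.28
tcp_pos: [514.1, 280.6, 161.3]
orientation: [0.103, -2.165, 0.048]
contact_force: [-0.2, 0.4, -3.8]
gripper_width: 59.8
finger_force: 20.0
[514.06002128 280.58120934 161.33355531] [np.float64(223.02722428475784), np.float64(153.4760586022772)]
```

View pics/s5c.png

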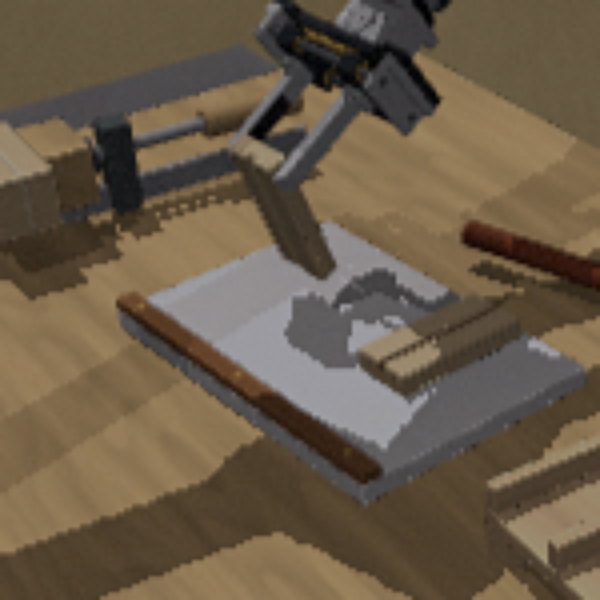

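```bash
python3 -m inch '[[[0,0,0],[0,0,0],5.5],[[0,0,0],[0,0,0],5.5],[[0,0,0],[0,0,0],5.5],[[0,0,0],[0,0,0],5.5]]' 4; python3 -m inch '[[[0,0,0],[0,0,0],5.5],[[0,0,0],[0,0,0],5.5]]' 20
python3 - <<'E'
from h import *
s=ctrl.get_state()
im,c=snap('side','s6')
print(s['tcp_pos'],s['gripper_width'])
cv2.imwrite('pics/s6c.png',cv2.resize(im[110:260,160:310,::-1],None,fx=4,fy=4))
E
```

```text
clock: 19.67
tcp_pos: [513.0, 281.3, 172.9]
orientation: [0.108, -2.182, 0.044]
contact_force: [0.2, 0.1, -1.1]
gripper_width: 59.8
finger_force: 4.0
clock: 19.83
tcp_pos: [513.1, 281.1, 171.2]
orientation: [0.107, -2.179, 0.045]
contact_force: [0.2, 0.2, -1.4]
gripper_width: 59.9
finger_force: 20.0
[513.11516041 281.09960028 171.19543294] 59.87371302065149
```

View pics/s6c.png

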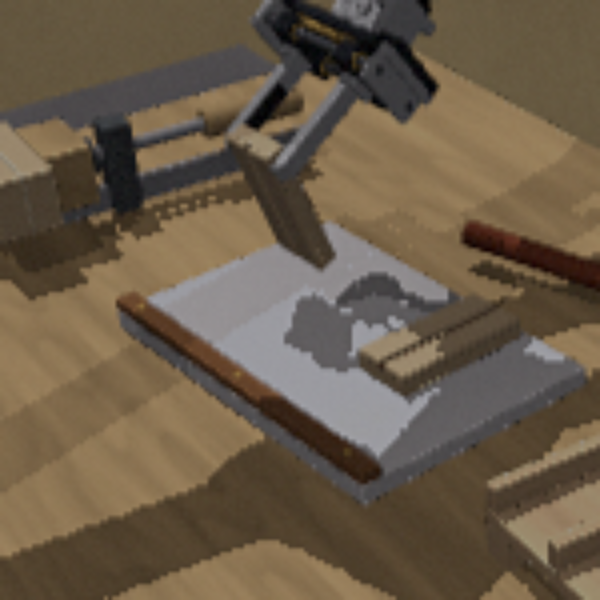

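Run:
```python
from h import *
from scipy.spatial.transform import Rotation as Ro
c=ctrl.get_calibration('side');s=ctrl.get_state()
a=Ro.from_rotvec(s['orientation']).as_matrix()[:,2]; G=np.array(s['tcp_pos'])-10*a
uy=np.array([-.095,.9955,0]);ux=np.array([.9955,.095,0])
R=np.array(c['R']);o=-R.T@np.array(c['t'])
for nm,(u,v),off in [('bot -x near',(325,268),-30),('bot +x near',(334,258),-30),('top far',(232,140),30),('bot -x far',(297,245),30)]:
    u=160+u/4;v=110+v/4
    d=R.T@np.array([(u-c['cx'])/c['fx'],(v-c['cy'])/c['fy'],1])
    P=o+d*((G+off*uy-o)@uy)/(d@uy); print(nm,round((P-G)@ux,1),round(P[2]-G[2],1))
print(a,s['joint_pos'].round(2),G)
```

```text
bot -x near 36.9 -111.8
bot +x near 47.4 -105.9
top far -4.0 4.6
bot -x far 49.8 -117.8
[-0.81683839 -0.07257309 -0.57228331] [ 0.28  0.88  0.9   0.21  2.31 -1.33] [521.31379264 281.76088932 176.43910721]
```

```bash
python3 -m inch '[[[0,0,0],[-0.011,0.12,0],5.5],[[0,0,0],[-0.022,0.24,0],5.5],[[0,0,0],[-0.033,0.35,0],5.5],[[0,0,0],[-0.033,0.35,0],5.5],[[0,0,0],[-0.033,0.35,0],5.5],[[0,0,0],[-0.033,0.35,0],5.5]]'
python3 - <<'E'
from h import *
from scipy.spatial.transform import Rotation as Ro
s=ctrl.get_state();print(s['joint_pos'].round(2),Ro.from_rotvec(s['orientation']).as_matrix().round(3)[:,2],s['contact_force'],s['gripper_width'])
E
```

```text
clock: 20.38
tcp_pos: [513.4, 281.0, 170.5]
orientation: [0.089, -1.827, 0.058]
contact_force: [0.5, 0.3, -1.5]
gripper_width: 59.9
finger_force: 20.0
[ 0.27  1.07  0.78  0.33  2.58 -1.25] [-0.963 -0.087 -0.256] [ 0.51907855  0.34491048 -1.4718446 ] 59.9151257747672
```

```bash
python3 -m inch '[[[0,0,-2],[0,0,0],5.5],[[0,0,-3],[0,0,0],5.5],[[0,0,-3.3],[0,0,0],5.5],[[0,0,-3.3],[0,0,0],5.5],[[0,0,-3.3],[0,0,0],5.5]]';python3 -m inch '[[[0,0,-0.2],[0,0,0],5.5],[[0,0,-0.4],[0,0,0],5.5],[[0,0,-0.4],[0,0,0],5.5],[[0,0,-0.4],[0,0,0],5.5]]'
```

```text
clock: 20.8
tcp_pos: [513.3, 281.0, 138.2]
orientation: [0.089, -1.826, 0.058]
contact_force: [0.5, -0.9, -1.2]
gripper_width: 59.6
finger_force: 20.0
clock: 21.13
tcp_pos: [513.3, 281.0, 132.6]
orientation: [0.088, -1.825, 0.058]
contact_force: [0.7, -0.3, -0.8]
gripper_width: 60.0
finger_force: 20.0
```

```bash
python3 -m inch '[[[0,0,-0.2],[0,0,0],5.5],[[0,0,-0.3],[0,0,0],5.5],[[0,0,-0.3],[0,0,0],5.5]]'
python3 - <<'E'
from h import *
from scipy.spatial.transform import Rotation as Ro
im,c=snap('side','s7')
cv2.imwrite('pics/s7c.png',cv2.resize(im[110:260,160:310,::-1],None,fx=4,fy=4))
E
```

```text
clock: 21.38
tcp_pos: [513.1, 280.9, 131.4]
orientation: [0.09, -1.822, 0.058]
contact_force: [0.1, 1.8, 4.3]
gripper_width: 59.9
finger_force: 20.0
```

View pics/s7c.png

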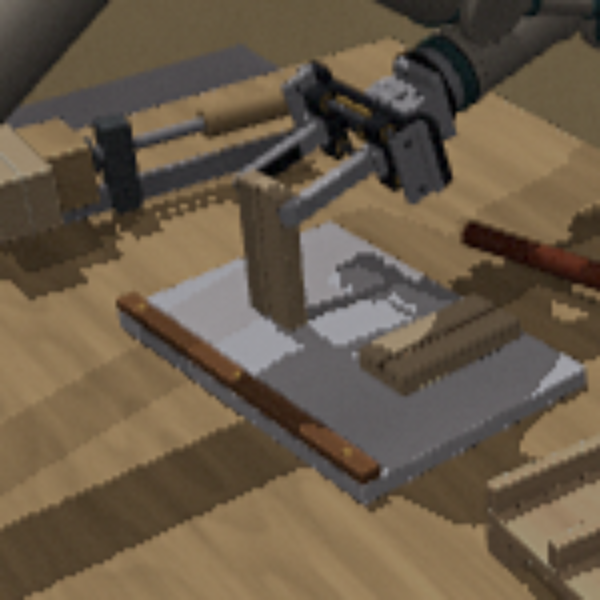

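The half now stands upright on the board (crop 240–300, 170–330), groove toward the batten. I'm out of picture views, so I'll use numbers from here. I'll lay it backward along an arc with a light grip.

```bash
python3 -m inch '[[[0,0,0],[0,0,0],5.5],[[0,0,0],[0,0,0],5.5],[[0.8,0.08,0],[0,0,0],5.5],[[1.6,0.15,0],[0,0,0],5.5],[[2.4,0.23,0],[0,0,0],5.5],[[3.0,0.29,-0.1],[0,0,0],5.5],[[3.0,0.29,-0.1],[0,0,0],5.5]]' 6
python3 - <<'E'
from h import *
s=ctrl.get_state()
im,c=snap('side','s8')
h=cv2.cvtColor(im,cv2.COLOR_RGB2HSV).astype(int)
# bottom of the half: lowest wood pixel against the board in columns 215..255
m=((h[:,:,1]>70)&(h[:,:,0]<35)).astype(np.uint8); m[:150]=0;m[200:]=0
for col in range(216,258,4): print(col,np.flatnonzero(m[:,col])[-1:],end=' ')
uy=np.array([-.095,.9955,0]);ux=np.array([.9955,.095,0])
print(proj(c,np.array([513,281,18])+10*ux-30*uy+0*ux), proj(c,np.array([513,281,18])-30*uy+40*ux))
E
```

```text
clock: 22.02
tcp_pos: [543.9, 283.7, 128.2]
orientation: [0.088, -1.824, 0.058]
contact_force: [0.7, 0.1, 2.4]
gripper_width: 60.1
finger_force: 6.0
216 [199] 220 [174] 224 [184] 228 [186] 232 [190] 236 [189] 240 [165] 244 [165] 248 [168] 252 [199] 256 [199] [np.float64(234.3815448129514), np.float64(191.97226646231974)] [np.float64(241.17335841254658), np.float64(188.8531530574547)]
```

```bash
python3 -m inch '[[[1,0.1,-0.2],[0,0,0],5.5],[[2,0.2,-0.5],[0,0,0],5.5],[[2.9,0.28,-0.9],[0,0,0],5.5],[[3.8,0.36,-1.5],[0.008,-0.087,0],5.5],[[4.8,0.45,-2.1],[0.016,-0.174,0],5.5],[[5.6,0.53,-2.8],[0.025,-0.26,0],5.5],[[5.6,0.53,-2.8],[0.025,-0.26,0],5.5]]' 5;  python3 -m inch '[[[0.8,0.08,-0.8],[0.008,-0.087,0],5.5],[[1.5,0.15,-1.6],[0.016,-0.174,0],5.5],[[2.2,0.21,-2.4],[0.025,-0.26,0],5.5],[[2.2,0.21,-2.4],[0.025,-0.26,0],5.5]]' 5
```

```text
clock: 22.65
tcp_pos: [600.3, 289.5, 103.1]
orientation: [0.103, -2.095, 0.047]
contact_force: [-1.4, -0.2, 1.6]
gripper_width: 60.3
finger_force: 5.0
clock: 22.98
tcp_pos: [620.7, 291.7, 79.1]
orientation: [0.117, -2.35, 0.037]
contact_force: [0.6, 0.9, -0.5]
gripper_width: 60.2
finger_force: 5.0
```

```bash
python3 -m inch '[[[0.6,0.06,-1],[0.008,-0.087,0],5.5],[[1.1,0.11,-1.9],[0.016,-0.174,0],5.5],[[1.6,0.15,-2.9],[0.025,-0.26,0],5.5],[[2,0.19,-3.8],[0.033,-0.34,0],5.5],[[2.3,0.22,-4.7],[0.042,-0.43,0],5.5],[[2.4,0.23,-5.4],[0.042,-0.43,0],5.5],[[2.4,0.23,-5.4],[0.042,-0.43,0],5.5]]' 5
```

```text
clock: 23.57
tcp_pos: [642.6, 293.4, 21.5]
orientation: [0.139, -2.77, 0.015]
contact_force: [-1.1, 0.5, 0.8]
gripper_width: 60.1
finger_force: 5.4
```

```bash
python3 -m inch '[[[-1,-0.1,0],[0,0,0],5.5],[[-2.2,-0.21,0],[0,0,0],5.5],[[-3.4,-0.32,0],[0,0,0],5.5],[[-4.6,-0.44,0],[0,0,0],5.5],[[-5.8,-0.55,0],[0,0,0],5.5],[[-7,-0.67,0],[0,0,0],5.5],[[-7.8,-0.74,0],[0,0,0],5.5],[[-7.8,-0.74,0],[0,0,0],5.5]]' 8;  python3 -m inch '[[[-0.3,-0.03,0],[0,0,0],5.5],[[-0.6,-0.06,0],[0,0,0],5.5],[[-0.6,-0.06,0],[0,0,0],5.5]]'
```

```text
clock: 24.23
tcp_pos: [566.5, 286.2, 21.9]
orientation: [0.139, -2.773, 0.014]
contact_force: [0.2, -0.3, -1.0]
gripper_width: 60.1
finger_force: 8.0
clock: 24.48
tcp_pos: [561.4, 285.6, 22.3]
orientation: [0.14, -2.777, 0.013]
contact_force: [0.6, -0.8, -1.3]
gripper_width: 60.1
finger_force: 8.0
```

```bash
for i in 1 2 3; do python3 -m inch '[[[-0.2,-0.02,0],[0,0,0],5.5],[[-0.4,-0.04,0],[0,0,0],5.5],[[-0.4,-0.04,0],[0,0,0],5.5]]' | grep -E 'tcp|contact'; done
```

```text
tcp_pos: [556.9, 285.2, 22.6]
contact_force: [0.4, 0.1, -0.9]
tcp_pos: [554.7, 284.9, 22.9]
contact_force: [2.9, 0.3, 0.1]
tcp_pos: [553.8, 284.7, 23.2]
contact_force: [8.0, 0.2, 0.5]
```

```bash
python3 -m inch '[[[0.1,0,0],[0,0,0],8],[[0.1,0,0],[0,0,0],8],[[0.1,0,0],[0,0,0],8],[[0.1,0,0],[0,0,0],8],[[0.1,0,0],[0,0,0],8],[[0.8,0,2],[0,0,0],8],[[1.6,0,5],[0,0,0],8],[[2,0,9],[0,0,0],8]]';  python3 -m inch '[[[1,-3,3],[0.011,-0.12,0],9],[[2,-7,5],[0.022,-0.24,0],9],[[2,-11,7],[0.034,-0.36,0],9],[[2,-15,7],[0.034,-0.36,0],9],[[2,-19,7],[0.034,-0.36,0],9],[[2,-23,7],[0.034,-0.36,0],9],[[2,-27,7],[0.034,-0.36,0],9],[[2,-31,7],[0.034,-0.36,0],9]]'; python3 -m inch '[[[0,-4,0],[0,0,0],9],[[0,-8,0],[0,0,0],9],[[0,-12,0],[0,0,0],9],[[0,-12,0],[0,0,0],9]]' ;python3 - <<'E'
from h import *
from scipy.spatial.transform import Rotation as Ro
s=ctrl.get_state();print(Ro.from_rotvec(s['orientation']).as_matrix().round(3))
im,c=snap('top','t2')
h=cv2.cvtColor(im,cv2.COLOR_RGB2HSV).astype(int)
roi=np.zeros(h.shape[:2],bool);roi[158:246,155:285]=1
m=roi&(h[:,:,1]>50)&(h[:,:,0]<45)&(h[:,:,0]>16)
m=cv2.morphologyEx(m.astype(np.uint8),cv2.MORPH_CLOSE,np.ones((7,7)))
for r in rect(c,m,38): print(r)
O=np.array([545.4,216.7])
for r in rect(c,m,38):
  d=r[0]-O;print((d@[.9955,.0951]).round(1),(d@[-.0951,.9955]).round(1))
E
```

```text
clock: 25.9
tcp_pos: [567.9, 283.7, 110.8]
orientation: [0.139, -2.771, 0.016]
contact_force: [0.1, 0.3, -0.5]
gripper_width: 79.6
finger_force: 0.0
clock: 26.57
tcp_pos: [588.3, -27.1, 183.0]
orientation: [-0.161, 3.137, 0.01]
contact_force: [0.7, 0.1, -0.4]
gripper_width: 89.9
finger_force: 0.0
clock: 26.9
tcp_pos: [588.9, -153.0, 182.2]
orientation: [0.151, -3.138, -0.003]
contact_force: [-0.0, 0.3, 0.3]
gripper_width: 90.3
finger_force: 0.0
[[-0.995 -0.096 -0.   ]
 [-0.096  0.995  0.002]
 [ 0.     0.002 -1.   ]]
(array([499., 394.]), array([ 15. , 135.7]), np.float32(0.69), array([157., 223.]))
(array([504.9, 281.3]), array([ 59.4, 127.8]), np.float32(5.4), array([195., 220.]))
(array([561.5, 209. ]), array([263.4, 392. ]), np.float32(89.5), array([242., 187.]))
-29.3 180.9
-34.2 68.2
15.3 -9.2
```

Run:
```python
from h import *
im=cv2.cvtColor(cv2.imread('pics/t2.png'),cv2.COLOR_BGR2HSV).astype(int);c=ctrl.get_calibration('top')
O=np.array([545.4,216.7]);ux=np.array([.9955,.0951]);uy=np.array([-.0951,.9955])
poly=[proj(c,[*(O+x*ux+y*uy),18]) for x,y in((-96,-172),(-96,172),(113,172),(113,-172))]
roi=np.zeros(im.shape[:2],np.uint8);cv2.fillPoly(roi,[np.int32(np.round(poly))],1)
m=(roi>0)&(im[:,:,1]>45)&(im[:,:,0]<45)
m=cv2.morphologyEx(m.astype(np.uint8),cv2.MORPH_CLOSE,np.ones((5,5)))
for r in rect(c,m,38):
  d=r[0]-O;print(r,(d@ux).round(1),(d@uy).round(1))
```

```text
(array([505.4, 281.1]), array([ 59.7, 128.1]), np.float32(5.59), array([195., 220.])) -33.7 67.9
(array([596.1, 142.6]), array([ 60., 131.]), np.float32(5.63), array([241., 190.])) 43.4 -78.6
```

```bash
python3 -m inch '[[[1,4,0],[0,0,0],9],[[2,8,0],[0,0,0],9],[[3,12,0],[0,0,0],9],[[4,16,0],[0,0,0],9],[[5,20,0],[0,0,0],9],[[5.8,24,0],[0,0,0],9],[[5.8,28,0],[0,0,0],9],[[5.8,30.05,0],[0,0,0],9]]';  python3 -m inch '[[[0,0,-4],[0,0,0],9],[[0,0,-8],[0,0,0],9],[[0,0,-11],[0,0,0],9],[[0,0,-11],[0,0,0],9],[[0,0,-11],[0,0,0],9]]'
```

```text
clock: 27.62
tcp_pos: [645.9, 161.5, 182.2]
orientation: [0.167, -3.136, -0.015]
contact_force: [-1.1, -0.3, 0.4]
gripper_width: 90.3
finger_force: 0.0
clock: 28.03
tcp_pos: [645.3, 156.1, 71.2]
orientation: [0.162, -3.133, -0.01]
contact_force: [-0.2, 1.0, 0.9]
gripper_width: 90.0
finger_force: 0.0
```

```bash
python3 -m inch '[[[0,0,-2],[0,0,0],9],[[0,0,-2],[0,0,0],9],[[0,0,-2],[0,0,0],9]]'
```

```text
clock: 28.28
tcp_pos: [647.9, 155.3, 54.4]
orientation: [-0.16, 3.135, 0.01]
contact_force: [-1.0, -0.0, 0.4]
gripper_width: 89.8
finger_force: 0.0
```

```bash
python3 -m inch '[[[-0.1,-0.8,0],[0,0,0],9],[[-0.1,-0.8,-1.5],[0,0,0],9],[[-0.1,-0.8,-3],[0,0,0],9],[[-0.1,-0.8,-3.2],[0,0,0],9],[[-0.1,-0.8,-3.2],[0,0,0],9]]'
```

```text
clock: 28.7
tcp_pos: [646.3, 146.4, 21.1]
orientation: [-0.159, 3.137, 0.01]
contact_force: [0.2, 0.1, -0.5]
gripper_width: 89.6
finger_force: 0.0
```

Close at a modest force, then drag about 75 mm along −ux. The last few mm I'll creep.

```bash
python3 -m inch '[[[0,0,0],[0,0,0],5.5],[[0,0,0],[0,0,0],5.5],[[0,0,0],[0,0,0],5.5],[[0,0,0],[0,0,0],5.5],[[0,0,0],[0,0,0],5.5],[[0,0,0],[0,0,0],5.5],[[0,0,0],[0,0,0],5.5]]' 8;  python3 -m inch '[[[-1,-0.1,0],[0,0,0],5.5],[[-2.2,-0.21,0],[0,0,0],5.5],[[-3.4,-0.32,0],[0,0,0],5.5],[[-4.6,-0.44,0],[0,0,0],5.5],[[-5.8,-0.55,0],[0,0,0],5.5],[[-6.8,-0.65,0],[0,0,0],5.5],[[-7.1,-0.68,0],[0,0,0],5.5],[[-7.1,-0.68,0],[0,0,0],5.5]]'
```

```text
clock: 29.28
tcp_pos: [646.7, 146.9, 21.1]
orientation: [-0.16, 3.136, 0.009]
contact_force: [0.6, -0.7, 3.4]
gripper_width: 59.8
finger_force: 8.0
clock: 29.95
tcp_pos: [573.6, 140.0, 21.1]
orientation: [0.16, -3.136, -0.01]
contact_force: [-2.2, -0.4, 7.5]
gripper_width: 59.7
finger_force: 8.0
```

```bash
for i in 1 2 3; do python3 -m inch '[[[-0.15,-0.015,0.03],[0,0,0],5.5],[[-0.3,-0.03,0.03],[0,0,0],5.5],[[-0.3,-0.03,0.03],[0,0,0],5.5]]' | grep -E 'tcp|contact'; done
```

```text
tcp_pos: [573.0, 139.9, 21.1]
contact_force: [0.2, -0.1, 3.7]
tcp_pos: [569.3, 139.5, 21.1]
contact_force: [1.0, -1.1, 1.8]
tcp_pos: [567.9, 139.2, 21.7]
contact_force: [5.1, -0.4, -0.8]
```

Half 1 is on the batten. I'll release it, retreat and check both.

```bash
python3 -m inch '[[[-0.1,0,0],[0,0,0],5.5],[[-0.1,0,0],[0,0,0],5.5],[[0,0,0],[0,0,0],8],[[0,0,0],[0,0,0],8],[[0,0,0],[0,0,0],8],[[0,0,0],[0,0,0],8],[[0,0,0],[0,0,0],8]]';  python3 -m inch '[[[0,0,3],[0,0,0],8],[[0,0,7],[0,0,0],8],[[0,0,11],[0,0,0],8],[[0,-4,14],[0,0,0],8],[[0,-8,16],[0,0,0],8],[[0,-12,16],[0,0,0],8],[[0,-16,16],[0,0,0],8],[[0,-20,16],[0,0,0],8]]'; python3 -m inch '[[[0,-4,0],[0,0,0],8],[[0,-8,0],[0,0,0],8],[[0,-12,0],[0,0,0],8],[[0,-12,0],[0,0,0],8]]'
cat > chk.py <<'E'
from h import *
im,c=snap('top','t3'); im=cv2.cvtColor(im,cv2.COLOR_RGB2HSV).astype(int)
O=np.array([545.4,216.7]);ux=np.array([.9955,.0951]);uy=np.array([-.0951,.9955])
poly=[proj(c,[*(O+x*ux+y*uy),18]) for x,y in((-95,-172),(-95,172),(113,172),(113,-172))]
roi=np.zeros(im.shape[:2],np.uint8);cv2.fillPoly(roi,[np.int32(np.round(poly))],1)
m=(roi>0)&(im[:,:,1]>45)&(im[:,:,0]<45)
m=cv2.morphologyEx(m.astype(np.uint8),cv2.MORPH_CLOSE,np.ones((5,5)))
for r in rect(c,m,38):
  d=r[0]-O;print(r,(d@ux).round(1),(d@uy).round(1))
# side-view check: predicted far top corner against wood mask; groove along the centre line in the top view
for yb in (-77,68):
  P=[proj(c,[*(O-35*ux+(yb+k)*uy),38]) for k in range(-28,29,4)]
  print([int(im[int(round(v)),int(round(u)),2]) for u,v in P])
E
python3 chk.py
```

```text
clock: 31.28
tcp_pos: [565.4, 139.2, 21.2]
orientation: [0.16, -3.136, -0.01]
contact_force: [-0.6, -0.4, 0.3]
gripper_width: 79.9
finger_force: 0.0
clock: 31.95
tcp_pos: [566.0, -57.1, 182.5]
orientation: [-0.161, 3.135, 0.009]
contact_force: [0.0, -0.4, -0.3]
gripper_width: 79.6
finger_force: 0.0
clock: 32.28
tcp_pos: [566.0, -183.0, 181.1]
orientation: [-0.151, 3.138, 0.002]
contact_force: [0.2, -0.7, 0.0]
gripper_width: 79.6
finger_force: 0.0
(array([505.8, 281.1]), array([ 59.7, 127.3]), np.float32(5.59), array([195., 220.])) -33.3 67.9
(array([519.4, 135.8]), array([ 60.6, 126.7]), np.float32(6.26), array([243., 215.])) -33.6 -78.1
[130, 139, 138, 139, 138, 140, 81, 45, 82, 142, 139, 138, 139, 137, 137]
[115, 145, 142, 143, 145, 144, 110, 61, 39, 151, 142, 144, 141, 142, 143]
```

Both show groove up (dark centre line), at about −35 in x and square. I'll press each far end gently with closed fingers to make sure both ends are snug.

```bash
python3 -m inch '[[[1,4,0],[0,0,0],0],[[2,8,0],[0,0,0],0],[[3,12,0],[0,0,0],0],[[3.9,16,0],[0,0,0],0],[[3.9,20,0],[0,0,0],0],[[3.9,24,0],[0,0,0],0],[[3.9,28,0],[0,0,0],0],[[3.9,32,0],[0,0,0],0]]' 20;  python3 -m inch '[[[0,0.7,0],[0,0,0],0],[[0,0.7,0],[0,0,0],0],[[0,0.7,-4],[0,0,0],0],[[0,0.7,-7],[0,0,0],0],[[0,0.7,-7],[0,0,0],0],[[0,0.7,-7],[0,0,0],0]]'
```

```text
clock: 33.0
tcp_pos: [603.7, 147.9, 181.4]
orientation: [0.162, -3.137, -0.011]
contact_force: [1.1, -0.6, -0.2]
gripper_width: 30.5
finger_force: 0.0
clock: 33.5
tcp_pos: [603.7, 150.2, 110.2]
orientation: [0.158, -3.134, -0.008]
contact_force: [0.1, 0.3, -0.3]
gripper_width: 0.2
finger_force: 0.0
```

```bash
python3 -m inch '[[[0.2,-0.6,-3],[0,0,0],0],[[0.2,-0.6,-6],[0,0,0],0],[[0.2,-0.6,-8.4],[0,0,0],0],[[0.2,-0.6,-8.4],[0,0,0],0],[[0.2,-0.6,-8.4],[0,0,0],0]]'|grep -E 'tcp|con'; for i in 1 2; do python3 -m inch '[[[-0.3,-0.03,0],[0,0,0],0],[[-0.6,-0.06,0],[0,0,0],0],[[-0.6,-0.06,0],[0,0,0],0]]' | grep -E 'tcp|contact'; done
```

```text
tcp_pos: [608.1, 144.8, 28.6]
contact_force: [0.6, 0.3, 0.2]
tcp_pos: [602.0, 144.8, 29.7]
contact_force: [0.6, -0.8, -0.4]
tcp_pos: [594.6, 144.2, 28.0]
contact_force: [-0.5, -0.2, -0.3]
```

```bash
for i in 1 2 3; do python3 -m inch '[[[-0.15,-0.015,0],[0,0,0],0],[[-0.25,-0.025,0],[0,0,0],0],[[-0.25,-0.025,0],[0,0,0],0]]' | grep -E 'tcp|contact'; done
```

```text
tcp_pos: [593.0, 143.9, 27.6]
contact_force: [0.7, -0.5, -0.0]
tcp_pos: [592.8, 143.6, 28.2]
contact_force: [6.1, 0.4, -1.3]
tcp_pos: [592.8, 143.4, 28.9]
contact_force: [8.3, -0.3, -0.2]
```

```bash
python3 -m inch '[[[1.2,0.1,0],[0,0,0],0],[[1.2,0.1,3],[0,0,0],0],[[1.2,3,5],[0,0,0],0],[[1,7,5],[0,0,0],0],[[0.3,11,5],[0,0,0],0],[[0,14.5,5],[0,0,0],0],[[0,14.5,5],[0,0,0],0],[[0,14.5,5],[0,0,0],0]]'|grep -E 'tcp|con'; python3 -m inch '[[[0,0,-3],[0,0,0],0],[[0,0,-5],[0,0,0],0],[[0,0,-5],[0,0,0],0],[[0,0,-5],[0,0,0],0]]'|grep -E 'tcp|con'; for i in 1 2 3; do python3 -m inch '[[[-0.15,-0.015,0],[0,0,0],0],[[-0.3,-0.03,0],[0,0,0],0],[[-0.3,-0.03,0],[0,0,0],0]]' | grep -E 'tcp|contact'; done
```

```text
tcp_pos: [585.8, 289.8, 76.8]
contact_force: [0.5, 0.4, -0.0]
tcp_pos: [586.5, 286.5, 26.3]
contact_force: [-0.0, -0.1, 0.5]
tcp_pos: [585.4, 287.9, 28.9]
contact_force: [0.1, -0.6, -0.4]
tcp_pos: [581.6, 287.8, 28.0]
contact_force: [-0.0, 0.2, 0.2]
tcp_pos: [579.4, 287.7, 27.8]
contact_force: [1.0, 0.4, 0.4]
```

```bash
for i in 1 2; do python3 -m inch '[[[-0.15,-0.015,0],[0,0,0],0],[[-0.25,-0.025,0],[0,0,0],0],[[-0.25,-0.025,0],[0,0,0],0]]' | grep -E 'tcp|contact'; done; python3 -m inch '[[[1.5,0.1,0],[0,0,0],0],[[1.5,0.1,0],[0,0,0],0],[[1.5,0.1,4],[0,0,0],0],[[1.5,0.1,8],[0,0,0],0],[[1.5,-3,12],[0,0,0],0],[[1.5,-7,16],[0,0,0],0],[[1.5,-11,16],[0,0,0],0],[[1.5,-15,16],[0,0,0],0]]'|grep -E 'tcp|con'
```

```text
tcp_pos: [579.2, 287.6, 28.3]
contact_force: [4.3, -0.4, 0.1]
tcp_pos: [579.2, 287.6, 29.1]
contact_force: [8.3, -1.0, 0.2]
tcp_pos: [588.8, 152.2, 189.3]
contact_force: [0.0, -0.7, -0.0]
```

```bash
python3 -m inch '[[[0,-4,0],[0,0,0],0],[[0,-8,0],[0,0,0],0],[[0,-12,0],[0,0,0],0],[[0,-16,0],[0,0,0],0],[[0,-20,0],[0,0,0],0],[[0,-24,0],[0,0,0],0],[[0,-28,0],[0,0,0],0],[[0,-32,0],[0,0,0],0]]'|grep -E 'tcp|con'; python3 -m inch '[[[0,0,0],[0,0,0],0],[[0,0,0],[0,0,0],0]]'|grep tcp; python3 chk.py
python3 - <<'E'
import cv2,numpy as np
a=cv2.imread('pics/t0.png');b=cv2.imread('pics/t3.png')
for n,(u,v,r) in dict(mallet=(265,126,14),punch=(314,130,10),top=(458,187,12),cal=(460,265,14)).items():
    print(n,np.abs(a[v-r:v+r,u-r:u+r].astype(int)-b[v-r:v+r,u-r:u+r]).mean().round(1))
E
```

```text
tcp_pos: [587.0, -168.6, 185.6]
contact_force: [0.5, 0.1, 0.1]
tcp_pos: [587.4, -169.0, 185.2]
(array([505.2, 281.1]), array([ 59.7, 126.2]), np.float32(5.59), array([195., 220.])) -33.9 67.9
(array([519.5, 135.6]), array([ 60.5, 126.7]), np.float32(6.07), array([243., 215.])) -33.5 -78.3
[144, 139, 138, 139, 138, 141, 68, 44, 84, 141, 138, 138, 138, 136, 140]
[125, 149, 143, 143, 144, 143, 109, 60, 49, 150, 141, 144, 144, 142, 143]
mallet 3.2
punch 7.5
top 4.4
cal 5.7
```

```bash
python3 -c "
from rig import ctrl
print(ctrl.sign_off())"
```

```text
the job is handed in; nothing more can be done
None
```

I handed the job in: only two halves were in the rack, and both now lie groove up on the gluing board, side by side, square and snug against the batten; along the way I tipped one half onto the bench and it later slipped from the grip onto the board, and the bystanders look unmoved.

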